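Set the ball of the tack tester

ROBOT

A 7-joint arm with a two-finger parallel gripper is mounted at the origin on a cart in front of the work surface, level with it; the furniture and walls round the work are solid. World frame = base frame: x ahead of the robot, y to its left, z up, the work surface at z = 0. Lengths are in m, angles in rad, forces in N, time in s.
With the tool pointing down it reaches from about 0.425 to 0.925 m from the base axis. Payload 6.8 kg.
Tool frame: the origin (TCP) lies on the front face of the gripper's body, between the roots of the fingers; the fingertips stand 73 mm ahead of it and the grasp point (between the pads) lies 54 mm ahead of it; z points along the fingers, y is the direction in which the jaws open and shut (so a half turn about z gives the same grasp; the last joint's range is limited). The gripper opens to 85 mm and grips with 20 to 120 N. Pads are 22 mm wide; open, the fingers measure 114 mm over their backs; the gripper's body (76 mm by 85 mm) begins 54 mm behind the grasp point. The pads swing forward as they close: fully open they stand 13 mm farther back than shut.
Start: joints at [-1.267, 0.477, 0.022, 1.555, -0.011, 1.109, -0.083], TCP at [0.27, 0.619, 0.304] pointing down, gripper open.
Joint ranges: [-2.96, 2.96], [-0.34, 2.1], [-1.41, 1.46], [0.24, 2.44], [-1.37, 4.51], [0.17, 1.92], [-2.96, 2.96]. Speed limits (rad/s): [2.39, 2.39, 3.14, 3.14, 3.14, 3.14, 3.14].

INTERFACE

Orientations are given as a rotation vector (axis times angle).
In Python, from bench import * gives the robot as it stands.
- The arm moves only by the tool jog_arm, never from a script. Its argument "plan" is a list of rows, each a list of 2 entries, a list of its own where there are three numbers: the shift along the world's x, y, z in cm, then the turn about the world's z in rad. In form: [[[tx, ty, tz], twist], ...]. A call has 1 to 12 rows; each row shifts and turns the commanded pose from where the row before left it; what a row does not reach is not made up. A row lasts 1/10 s, in which the tool goes at most 50 mm and 8.59 degrees, less where a joint would pass 70% of its speed; a pose out of reach is approached as far as the arm can. A call is refused whole if a number of a shift passes 5 or a number of a turn 0.15, either way. A call with a gripper value outside its range is refused whole. "hand" is the finger opening in cm, from 0 to 8.54, set as the call begins (left out, the last holds). The fingers move at their own pace and stop on an object; "grip_force" is the grip in N (left out, the last holds). Time passes only in rows, so rows that do not move let the fingers close. It gives the time, the measured TCP pose, the force and the opening at its end, in the units of the state.
- get_obs(): the state, without advancing time (a new reading comes with each control period).
- grab_frame(name): name is "scene" or "top" or "wrist"; returns the picture (420x560x3 uint8, red, green, blue); there is no depth.
- get_calibration(name): a dict with "intrinsics" (3x3 intrinsics, pixels), "k1" (the pictures are not rectified: a ray, as slopes to the right and down, at radius r is drawn at 1 + k1 r^2 times it, then the intrinsics apply), "xyz" and "orientation" of the camera in the world. Camera axes: x right, y down, z forward; pixel columns grow to the right and rows downward; lengths in m; the calibration is good to about 2 mm. A picture is of the moment at which its call begins: read the wrist's pose just before it. get_calibration takes no time and is no camera call; for the wrist camera it gives the pose at the moment of the call.
- hand_in(): hands the job in, once; it reports no verdict.
The state is a dict: "clock": time; "joints": joint angles; "qvel": joint speeds; "tau": joint torques, N m; "tcp_pos": TCP position; "orientation": TCP orientation; "contact_force": force on the tool from outside, world axes, zero at the start; "moment": the same for the moment, N m; "grip_width": finger opening in m.
Only numpy, scipy, OpenCV 4.12 (cv2) and the standard library are available. Lean on these libraries where they do the work, as an engineer would, in place of code of your own. Each camera call takes 0.05 s, during which the arm holds its last target. There are 200 camera calls.

TASK

Set up the rolling-ball tack tester for its next run. With the fingertips, nudge the steel ball along the level bed and up the sloped gutter, past the brass spring catch towards the end stop, so that the catch springs up behind the ball and it cannot roll back; then push the sample slide fully home by its upright handle. Only push: do not lift the ball, do not let it touch the sample slide, and leave the other things on the table where they are.

Things in the scene. Friction and masses are not known exactly. Their poses are not given: they have to be found in the camera images.
- tester: Rolling-ball tack tester, fixed: grey base plate 345 x 84 mm with a straight aluminium gutter on top, first level (the bed), then sloped (the runway). Origin on the table under the foot of the runway, on the gutter's centre line; +x points uphill along the gutter, z up. The runway's foot is a 2 mm step up from the bed.
- bed (a point): Middle of the level bed, on its floor, 20 mm above the table. The bed runs from 70 mm before to 70 mm beyond this point (tester x = -140 to 0 mm) and is 46 mm wide between guides that rise 8 mm above its floor.
- runway (a point): The sloped gutter, fixed, 165 mm long, rising 0.25 rad (14 deg). Origin at its foot on the rolling surface, 22 mm above the table; +x runs uphill along its floor, z square to the floor. 46 mm wide inside, side walls rise 8 mm above the floor.
- catch_nose (a point): Tip of the raised brass catch: runway x = 112 mm, 8 mm above the floor. The catch is a 13 mm wide leaf hinged at runway x = 70 mm and rising towards this nose. A ball held by it rests with its centre at about runway x = 128 mm.
- end_stop (a point): Centre of the rubber face of the end stop: runway x = 155 mm, 20 mm above the floor; its plate reaches 34 mm above the floor. The ball touches it with its centre at runway x = 135 mm.
- catch (a joint): Spring catch, rad: 0 = fully up, 0.19 = flush. A ball pushed uphill rolls over the leaf and presses it down (2 to 4 N at the nose); once the ball is past it springs back to 0 and stops it from rolling back. A red release tab on the catch sticks out on the gutter's +y side, below the wall; pressing it would free the ball.
- ball: Polished steel ball, 40 mm diameter, about 0.25 kg, rolls freely. It starts on the level bed. Its origin lies on its surface and turns with it: use ball_center.
- ball_center (a point): Centre of the steel ball; 20 mm above whatever floor it lies on.
- slide_out (a joint): Sample slide, a captive slide on the level bed: 0 = fully home (panel against the foot of the runway), value = distance in m that it is drawn out along the tester's -x. Starts 0.085 to 0.105 out. Moves with about 1.2 N friction plus 4 N s/m drag and stays where it is left; hard stop at 0.
- slide_handle (a point): Centre of the outer face (facing the tester's -x) of the slide's upright handle, a steel plate 44 mm wide and 5 mm thick that stands from 21 to 47 mm above the table; this point is 34 mm above the table. Push this face towards the tester's +x. When the slide is home it is at tester x = -147 mm.
- slide: The sample slide: a 2 mm thick steel panel, 44 mm wide, with a sticky amber strip, its top 22 mm above the table, and the upright handle at its outer end. Origin on the bed floor, on the centre line; the panel runs from 1.5 mm (leading edge) to 142 mm behind it along the tester's -x, the handle's outer face lies 147 mm behind it. The ball must not touch the slide.
- marker_black: Black felt marker 132 x 16 x 16 mm lying on the table; bystander. Origin at the middle of its underside.
- hex_key: Black hex key 33 x 84 x 5 mm lying on the table; bystander. Origin at the middle of its underside.
- tape_roll: Roll of brown packing tape, 101 mm across, 48 mm high, lying flat; bystander. Origin at the middle of its underside.
- steel_cup: Steel measuring cup, 72 mm across, 82 mm high; bystander. Origin at the middle of its underside.
- dye_bottle: Amber dye bottle with black cap, 42 mm across, 85 mm high; bystander. Origin at the middle of its underside.
- tub_lid_1: Pink screw lid, 98 mm across, 16 mm high; bystander. Origin at the middle of its underside.
Things that resemble listed ones, but are neither listed nor needed, are in the scene too. Leave any blue or green look-alike of the ball alone.

How it is judged:
By the outcome, as a careful person would: the job done as asked, in the order asked, and still so for the second after the job is handed in, with the robot touching nothing.
It also fails if it takes over 61 s, if anything falls off the work surface, if the arm or the gripper's body presses on something with over 40 N, if the wrist force passes 120 N, or if a joint passes its speed limit or range.

## Working session

There is one attempt and no reset: what is moved stays moved. The work goes in short steps, Python scripts to look and compute and a tool call to move; the robot and the scene stay as the last step left them, time stands still between calls to the robot, and variables do not carry over. Pictures are saved under pics/ and viewed, about 8 in all and at most 12, crops included, and the job is handed in when it is done.

Besides the shell and the picture viewer there is one more tool, called after "Emit:" by a JSON object that holds its "method" and its "body". jog_arm: Moves the arm, as the interface text tells. Its arguments: {"type":"object","properties":{"plan":{"type":"array","items":{"type":"array"}},"hand":{"type":"number"},"grip_force":{"type":"number"}},"required":["plan"]}

```bash
mkdir -p pics
cat > h.py <<'E'
from bench import *
import numpy as np, cv2
from scipy.spatial.transform import Rotation as R
def cal(n):
    c=get_calibration(n); return c
def ray(c,u,v):
    K=np.array(c["intrinsics"]); k=c["k1"]
    d=np.array([(u-K[0,2])/K[0,0],(v-K[1,2])/K[1,1]]); x=d.copy()
    for _ in range(20): x=d/(1+k*(x@x))
    o=np.array(c["orientation"]); M=R.from_rotvec(o).as_matrix() if o.shape==(3,) else o
    return np.array(c["xyz"]),M@np.array([x[0],x[1],1])
def plane(c,u,v,z):
    p,d=ray(c,u,v); return p+d*(z-p[2])/d[2]
def proj(c,P):
    o=np.array(c["orientation"]); M=R.from_rotvec(o).as_matrix() if o.shape==(3,) else o
    q=M.T@(np.array(P)-np.array(c["xyz"])); s=q[:2]/q[2]; s=s*(1+c["k1"]*(s@s)); K=np.array(c["intrinsics"])
    return np.array([K[0,0]*s[0]+K[0,2],K[1,1]*s[1]+K[1,2]])
E
python3 - <<'E'
from h import *
a=grab_frame("scene");b=grab_frame("top")
cv2.imwrite("pics/scene.png",a[:,:,::-1]);cv2.imwrite("pics/top.png",b[:,:,::-1])
for n in("scene","top","wrist"):print(n,cal(n))
print(get_obs())
E
```

```text
scene {'intrinsics': array([[394.48266523,   0.        , 282.50555936],
       [  0.        , 394.48266523, 206.77935535],
       [  0.        ,   0.        ,   1.        ]]), 'k1': -0.009383009153856162, 'xyz': array([ 0.21686581, -0.5850718 ,  0.70671801]), 'orientation': array([-2.26725046,  0.60668984, -0.27065767])}
top {'intrinsics': array([[446.10901291,   0.        , 278.22001243],
       [  0.        , 446.10901291, 206.89243131],
       [  0.        ,   0.        ,   1.        ]]), 'k1': -0.07453370069085784, 'xyz': array([ 0.49250902, -0.03750053,  1.02045129]), 'orientation': array([-2.22076075,  2.17216173, -0.04278526])}
wrist {'intrinsics': array([[353.14867709,   0.        , 280.99316386],
       [  0.        , 353.14867709, 209.64216919],
       [  0.        ,   0.        ,   1.        ]]), 'k1': -0.07166329998577277, 'xyz': array([0.20407479, 0.64714913, 0.37338373]), 'orientation': array([2.4189179 , 1.58640215, 0.22379371])}
{'clock': 0.1, 'joints': array([-1.26707769,  0.47774437,  0.02235672,  1.55633368, -0.01151791,
        1.10932265, -0.08310422]), 'qvel': array([ 0.00063052, -0.00151494,  0.00154256, -0.00099704,  0.00118879,
        0.00057558, -0.00038113]), 'tau': array([ 4.25427381e-03, -5.97761393e+01,  1.61349278e+00, -2.81954706e+01,
        1.27645856e-02,  4.97143992e-03, -1.17365138e-05]), 'tcp_pos': array([0.2700274 , 0.61818581, 0.30301303]), 'orientation': array([-6.42281050e-01, -3.07499882e+00,  2.61329482e-03]), 'contact_force': array([ 0.74015663, -0.5883403 , -0.23432474]), 'moment': array([-0.01282709, -0.02046053,  0.00552443]), 'grip_width': 0.0855236247051334}
```

View pics/top.png

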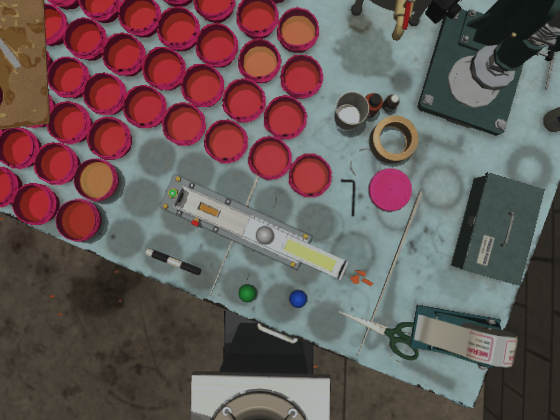

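View pics/scene.png

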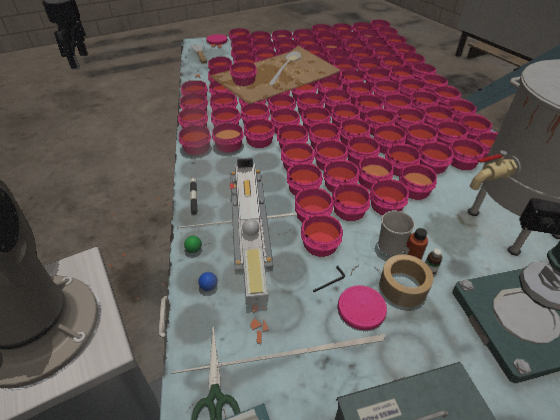

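Top view: steel ball at (265,235) on the tester. The look-alikes are the green ball at (248,293), the blue ball at (298,299), and a small green dot at (173,193) on the tester's uphill end. By the description, the grey ball in the gutter is the one. The end stop is at about (178,198), the red tab at (196,224) and the slide handle at (343,268). The gutter runs uphill towards the left of the picture (+y world). Next I'll take a close crop and measure.

Run:
```python
from h import *
b=cv2.imread("pics/top.png");c=cal("top")
x0,y0,x1,y1=150,165,365,295
cr=cv2.resize(b[y0:y1,x0:x1],None,fx=3.7,fy=3.7,interpolation=cv2.INTER_CUBIC)
cv2.imwrite("pics/crop1.png",cr)
hsv=cv2.cvtColor(b,cv2.COLOR_BGR2HSV)
# yellow strip
m=cv2.inRange(hsv,(22,70,120),(38,255,255));m[:,:270]=0;m[:230]=0;m[285:]=0;m[:,360:]=0
cs,_=cv2.findContours(m,0,2);k=max(cs,key=cv2.contourArea);print("strip",cv2.minAreaRect(k))
r=cv2.minAreaRect(k);p=[plane(c,*q,0.022) for q in cv2.boxPoints(r)];print(np.round(p,4))
print("ball",plane(c,265,235,.04),"stop",plane(c,178,198,.08),"handle",plane(c,343,268,.047))
```

```text
strip ((309.53741455078125, 254.91683959960938), (52.25310134887695, 10.988654136657715), 24.22774314880371)
[[ 0.4423 -0.0456  0.022 ]
 [ 0.4648 -0.0552  0.022 ]
 [ 0.4193 -0.1626  0.022 ]
 [ 0.3968 -0.153   0.022 ]]
ball [ 0.47335115 -0.00431838  0.04      ] stop [0.54816945 0.1808962  0.08      ] handle [ 0.40545216 -0.17588913  0.047     ]
```

View pics/crop1.png

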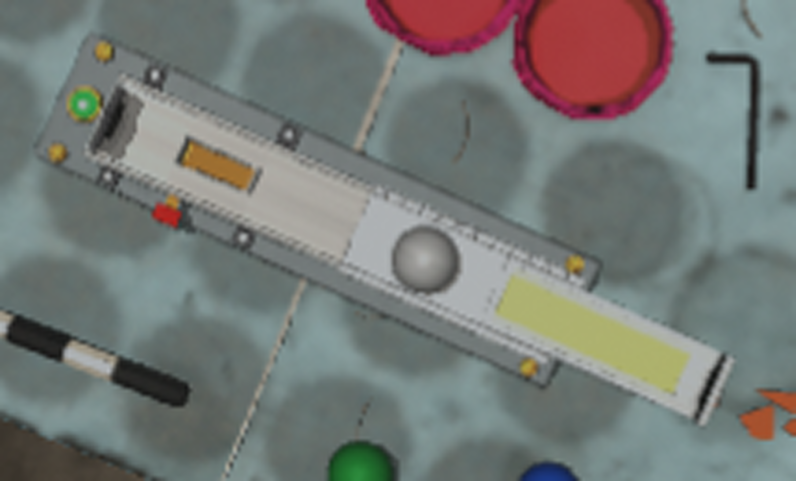

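The crop confirms the plain steel ball in the gutter at crop (425,260), midway between the step (~358,226) and the slide's leading edge (~497,288). The brass catch is at (218,163), the red tab on the robot side at (167,214), the stop at (115,125) and the handle at (712,390).

Run:
```python
from h import *
c=cal("top");s=cal("scene")
P=lambda u,v,z:plane(c,u/3.7+150-.4,v/3.7+165-.4,z)[:2]
b1=P(80.5,101,.012);b2=P(552,316.5,.012);d=b1-b2;print("bolts",b1,b2,np.degrees(np.arctan2(d[1],d[0])),np.linalg.norm(d))
y=np.arctan2(d[1],d[0]);ux=np.array([np.cos(y),np.sin(y)]);uy=np.array([-ux[1],ux[0]])
foot=P(358,226,.021);print("foot",foot)
for n,u,v,z in[("ball",425,260,.04),("edge",497,288,.022),("handle top",712,388,.047),("stop top",117,122,.09),("tab",167,214,.03),("leaf",218,164,.05)]:
    p=P(u,v,z);q=p-foot;print(n,p.round(4),"tester",(q@ux).round(4),(q@uy).round(4))
# two-view ball
p0,a=ray(c,264.5,234.9)
b=cv2.imread("pics/scene.png");g=cv2.cvtColor(b[205:250,225:275],cv2.COLOR_BGR2GRAY)
ci=cv2.HoughCircles(g,cv2.HOUGH_GRADIENT,1,20,param1=80,param2=10,minRadius=6,maxRadius=13);print(ci+np.array([225,205,0]) if ci is not None else None)
uv=(ci[0,0,:2]+[225,205]) if ci is not None else (250,228)
p1,e=ray(s,*uv);t=np.linalg.lstsq(np.c_[a,-e],p1-p0,rcond=None)[0];print(p0+a*t[0],p1+e*t[1])
```

```text
bolts [0.56579654 0.21242013] [ 0.44040784 -0.08033119] 66.81400208074778 0.3184739522871971
foot [0.49287201 0.03858193]
ball [ 0.4736 -0.0031] tester -0.0459 0.0013
edge [ 0.4574 -0.0464] tester -0.0921 -0.0008
handle top [ 0.4022 -0.1738] tester -0.231 -0.0003
stop top [0.5486 0.1718] tester 0.1444 0.0012
tab [0.4974 0.1532] tester 0.1072 0.0409
leaf [0.5275 0.12  ] tester 0.0885 0.0002
[[[250.5        228.5         12.39999962]
  [227.5        212.5         11.30000019]]]
[ 0.47344713 -0.0030379   0.03491368] [ 0.47433681 -0.00346905  0.03488139]
```

Emit:
{"method": "jog_arm", "body": {"plan": [[[1.2,-4.2,0],-0.13],[[1.2,-4.2,0],-0.13],[[1.2,-4.2,0],-0.13],[[1.2,-4.2,0],-0.13],[[1.2,-4.2,0],-0.13],[[1.2,-4.2,0],-0.13],[[1.2,-4.2,0],-0.13],[[1.2,-4.2,0],-0.13],[[1.2,-4.2,0],-0.13],[[1.2,-4.2,0],-0.13],[[1.2,-4.2,0],-0.13],[[1.2,-4.2,0],-0.13]], "hand": 0, "grip_force": 40}}

```text
clock: 1.3
tcp_pos: [0.4141, 0.1128, 0.3039]
orientation: [-2.624, -1.728, -0.0]
contact_force: [0.8, 0.1, -0.1]
grip_width: 0.0001
```

Emit:
{"method": "jog_arm", "body": {"plan": [[[1.0,-4.0,0],0],[[1.0,-4.0,0],0],[[1.1,-4.0,0],0],[[1.0,-4.1,0],0],[[0,0,-4],0],[[0,0,-4],0],[[0,0,-4],0],[[0,0,-3],0],[[0,0,-2],0],[[0,0,-1],0],[[0,0,0],0]]}}

```text
clock: 2.4
tcp_pos: [0.4545, -0.0465, 0.123]
orientation: [-2.619, -1.734, 0.003]
contact_force: [-0.5, 0.9, -0.1]
grip_width: -0.0002
```

Run:
```python
from h import *
w=grab_frame("wrist");t=grab_frame("scene")
s=t[100:310,150:350]
cv2.imwrite("pics/w1.png",np.hstack([cv2.resize(w,(400,300)),cv2.resize(s,(286,300))])[:,:,::-1])
o=get_obs();print(o["tcp_pos"],o["contact_force"],o["clock"])
```

```text
[ 0.45563659 -0.0465119   0.12455862] [ 0.45614413 -0.38701717  0.59513363] 2.5
```

View pics/w1.png

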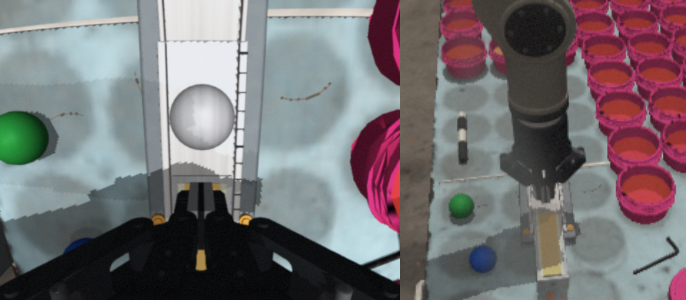

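Fingers are shut and centred behind the ball: in the wrist view, ball at (202,117), fingertips at (202,190), clear of the slide. Now I'll lower and push.

Emit:
{"method": "jog_arm", "body": {"plan": [[[0,0,-1],0],[[0,0,-1],0],[[0,0,0],0],[[0.16,0.37,0],0],[[0.16,0.37,0],0],[[0.16,0.37,0],0],[[0.16,0.37,0],0],[[0.16,0.37,0],0],[[0.12,0.28,0],0],[[0.12,0.28,0],0],[[0.12,0.28,0],0],[[0.12,0.28,0],0]]}}

```text
clock: 3.7
tcp_pos: [0.468, -0.0165, 0.1039]
orientation: [2.619, 1.734, -0.0]
contact_force: [-0.4, 0.2, 0.3]
grip_width: 0.0001
```

```bash
cat >> h.py <<'E'
F=np.array([.4929,.0386]);UX=np.array([.3923,.9198]);UY=np.array([-.9198,.3923])
def st():
    o=get_obs();p=o["tcp_pos"];q=p[:2]-F
    print("clock",o["clock"],"tx",round(q@UX*1e3,1),"ty",round(q@UY*1e3,1),"tipz",round(p[2]*1e3-73,1),"F",o["contact_force"].round(1), "rv",o["orientation"].round(3))
def wball(n):
    c=cal("wrist");w=grab_frame("wrist");g=cv2.cvtColor(w,cv2.COLOR_RGB2GRAY)
    cv2.imwrite(f"pics/{n}.png",w[:,:,::-1]);return c,w,g
E
python3 - <<'E'
from h import *
st();c,w,g=wball("w2")
ci=cv2.HoughCircles(cv2.medianBlur(g[60:300,180:400],3),cv2.HOUGH_GRADIENT,1,40,param1=80,param2=15,minRadius=25,maxRadius=70)
for k in ci[0][:3]:
    p=plane(c,k[0]+180,k[1]+60,.04)[:2]-F;print(k+[180,60,0],p@UX,p@UY)
st()
E
```

```text
clock 3.7 tx -60.5 ty 1.3 tipz 30.9 F [-0.4  0.2  0.3] rv [ 2.619  1.734 -0.   ]
[279.5 213.5  50.5] -0.030003252793316552 0.002179266598802075
[278.5         93.5         69.40000153] 0.015681761660211752 0.002651055017470279
[336.5        272.5         38.70000076] -0.055868392137854384 -0.0218363955059099
clock 3.75 tx -59.9 ty 1.2 tipz 30.9 F [ 0.8 -0.3 -0.2] rv [-2.619 -1.735 -0.   ]
```

Emit:
{"method": "jog_arm", "body": {"plan": [[[0.12,0.28,0],0],[[0.12,0.28,0],0],[[0.12,0.28,0],0],[[0.12,0.28,0],0],[[0.12,0.28,0],0],[[0.12,0.28,0],0],[[0.12,0.28,0.05],0],[[0.12,0.28,0.1],0],[[0.12,0.28,0.08],0],[[0.12,0.28,0.08],0],[[0.12,0.28,0.08],0],[[0.12,0.28,0.08],0]]}}

```text
clock: 4.95
tcp_pos: [0.4824, 0.0171, 0.1087]
orientation: [2.619, 1.734, -0.0]
contact_force: [-0.6, -2.3, 2.0]
grip_width: 0.0002
```

Run:
```python
from h import *
st();c,w,g=wball("w3")
ci=cv2.HoughCircles(cv2.medianBlur(g[60:300,180:400],3),cv2.HOUGH_GRADIENT,1,40,param1=80,param2=15,minRadius=35,maxRadius=65)
for k in ci[0][:3]:
    p=plane(c,k[0]+180,k[1]+60,.0445)[:2]-F;print(k+[180,60,0],p@UX,p@UY)
st()
```

```text
clock 4.95 tx -23.9 ty 1.2 tipz 35.7 F [-0.6 -2.3  2. ] rv [ 2.619  1.734 -0.   ]
[279.5        213.5         51.09999847] 0.006466604891967578 0.0021031371128128846
[274.5        286.5         63.29999924] -0.026113868678628208 0.0041616826961913276
[390.5        202.5         49.79999924] 0.011202434852750508 -0.04202116952261415
clock 5.0 tx -23.1 ty 1.1 tipz 35.8 F [-0.7 -0.7  1.1] rv [-2.619e+00 -1.735e+00 -1.000e-03]
```

View pics/w3.png

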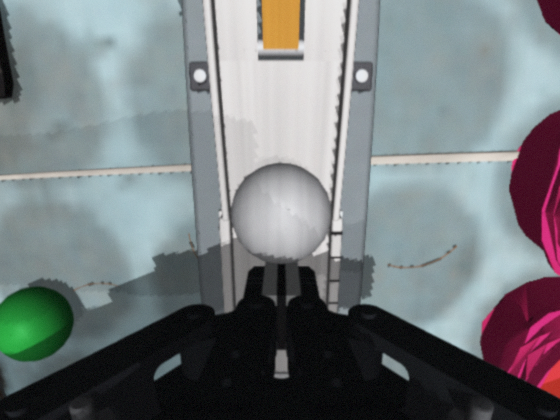

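Ball is at (280,213) with the fingertips right behind it, past the step and onto the runway; the brass leaf is ahead at (281,25). Continuing uphill.

Emit:
{"method": "jog_arm", "body": {"plan": [[[0.16,0.37,0.1],0],[[0.16,0.37,0.1],0],[[0.16,0.37,0.1],0],[[0.16,0.37,0.1],0],[[0.16,0.37,0.1],0],[[0.16,0.37,0.1],0],[[0.16,0.37,0.1],0],[[0.16,0.37,0.1],0],[[0.16,0.37,0.1],0],[[0.16,0.37,0.1],0],[[0.16,0.37,0.1],0],[[0.16,0.37,0.1],0]]}}

```text
clock: 6.2
tcp_pos: [0.5017, 0.0616, 0.1207]
orientation: [-2.619, -1.735, 0.0]
contact_force: [-0.8, -2.2, 1.2]
grip_width: -0.0002
```

Emit:
{"method": "jog_arm", "body": {"plan": [[[0.16,0.37,0.1],0],[[0.16,0.37,0.1],0],[[0.16,0.37,0.1],0],[[0.16,0.37,0.1],0],[[0.12,0.28,0.08],0],[[0.12,0.28,0.08],0],[[0.12,0.28,0.08],0],[[0.12,0.28,0.08],0]]}}

```text
clock: 7.0
tcp_pos: [0.5128, 0.0873, 0.1279]
orientation: [2.62, 1.734, -0.0]
contact_force: [-0.9, -2.8, 1.7]
grip_width: 0.0002
```

Run:
```python
from h import *
st();c,w,g=wball("w4")
ci=cv2.HoughCircles(cv2.medianBlur(g[60:300,180:400],3),cv2.HOUGH_GRADIENT,1,40,param1=80,param2=15,minRadius=40,maxRadius=60)
for k in ci[0][:3]:
    p=plane(c,k[0]+180,k[1]+60,.065)[:2]-F;print(k+[180,60,0],p@UX,p@UY)
st()
```

```text
clock 7.0 tx 52.6 ty 0.8 tipz 54.9 F [-0.9 -2.8  1.7] rv [ 2.62   1.734 -0.   ]
[280.5        214.5         51.59999847] 0.08289290516991066 0.001357586395185512
clock 7.05 tx 53.5 ty 0.8 tipz 55.0 F [-1.7 -2.4  2.2] rv [-2.619e+00 -1.735e+00 -1.000e-03]
```

Emit:
{"method": "jog_arm", "body": {"plan": [[[0.12,0.28,0.08],0],[[0.12,0.28,0.08],0],[[0.12,0.28,0.08],0],[[0.12,0.28,0.08],0],[[0.12,0.28,0.08],0],[[0.12,0.28,0.08],0],[[0.12,0.28,0.08],0],[[0.12,0.28,0.08],0],[[0.12,0.28,0.08],0],[[0.12,0.28,0.08],0],[[0.12,0.28,0.08],0],[[0.08,0.18,0.05],0]]}}

```text
clock: 8.25
tcp_pos: [0.527, 0.1204, 0.1372]
orientation: [-2.619, -1.735, -0.0]
contact_force: [-0.3, -0.9, 0.1]
grip_width: 0.0001
```

Run:
```python
from h import *
st();c,w,g=wball("w5")
ci=cv2.HoughCircles(cv2.medianBlur(g[60:300,180:400],3),cv2.HOUGH_GRADIENT,1,40,param1=80,param2=15,minRadius=40,maxRadius=60)
for k in ci[0][:3]:
    p=plane(c,k[0]+180,k[1]+60,.073)[:2]-F;print(k+[180,60,0],p@UX,p@UY)
st()
```

```text
clock 8.25 tx 88.6 ty 0.8 tipz 64.2 F [-0.3 -0.9  0.1] rv [-2.619 -1.735 -0.   ]
[284.5        213.5         50.59999847] 0.11896256773853703 -0.00026950092558091545
[279.5        156.5         58.29999924] 0.14167514606848364 0.0017878451419715794
clock 8.3 tx 88.5 ty 0.7 tipz 64.2 F [-0.4 -0.3 -1. ] rv [2.619 1.735 0.   ]
```

Emit:
{"method": "jog_arm", "body": {"plan": [[[0.08,0.18,0.05],0],[[0.08,0.18,0.05],0],[[0,0,0],0],[[0,0,0],0]]}}

```text
clock: 8.7
tcp_pos: [0.5284, 0.1233, 0.1381]
orientation: [2.619, 1.734, -0.0]
contact_force: [-1.3, -2.0, 1.7]
grip_width: 0.0
```

Run:
```python
from h import *
st();c,w,g=wball("w6")
ci=cv2.HoughCircles(cv2.medianBlur(g[60:300,180:400],3),cv2.HOUGH_GRADIENT,1,40,param1=80,param2=15,minRadius=40,maxRadius=60)
for k in ci[0][:3]:
    p=plane(c,k[0]+180,k[1]+60,.074)[:2]-F;print(k+[180,60,0],p@UX,p@UY)
st()
```

```text
clock 8.7 tx 91.8 ty 0.6 tipz 65.1 F [-1.3 -2.   1.7] rv [ 2.619  1.734 -0.   ]
[285.5        213.5         48.29999924] 0.12220690782323985 -0.0008489839602709813
clock 8.75 tx 91.8 ty 0.7 tipz 65.1 F [-0.7 -2.1  1.5] rv [ 2.62   1.734 -0.   ]
```

View pics/w6.png

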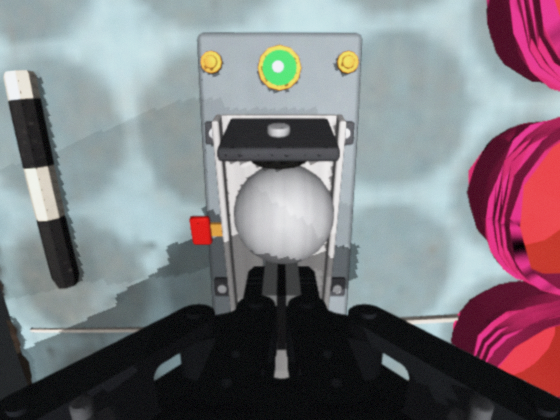

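Ball is at (285,213), almost against the stop pad at (280,155). The red tab at (201,230) is untouched. I'll back off slowly to check that the catch holds it.

Emit:
{"method": "jog_arm", "body": {"plan": [[[-0.08,-0.18,0],0],[[-0.08,-0.18,0],0],[[-0.08,-0.18,0],0],[[-0.08,-0.18,0],0],[[-0.08,-0.18,0],0],[[-0.08,-0.18,0],0],[[0,0,0],0],[[0,0,0],0]]}}

```text
clock: 9.55
tcp_pos: [0.5236, 0.1127, 0.1381]
orientation: [-2.619, -1.734, -0.0]
contact_force: [0.4, 0.2, 0.2]
grip_width: 0.0001
```

Run:
```python
from h import *
st();c,w,g=wball("w7")
ci=cv2.HoughCircles(cv2.medianBlur(g[60:300,180:400],3),cv2.HOUGH_GRADIENT,1,40,param1=80,param2=15,minRadius=40,maxRadius=60)
for k in ci[0][:3]:
    p=plane(c,k[0]+180,k[1]+60,.0735)[:2]-F;print(k+[180,60,0],p@UX,p@UY)
st()
```

```text
clock 9.55 tx 80.2 ty 0.8 tipz 65.1 F [0.4 0.2 0.2] rv [-2.619 -1.734 -0.   ]
[284.5        192.5         50.59999847] 0.11907565570736463 -0.0001735111849400866
[284.5        260.5         52.70000076] 0.08992467662884954 -0.00035877533449867673
[278.5 139.5  55. ] 0.13965887204026772 0.0022178214907101015
clock 9.6 tx 80.3 ty 0.8 tipz 65.1 F [-0.2 -0.2  0.2] rv [-2.619 -1.734 -0.   ]
```

View pics/w7.png

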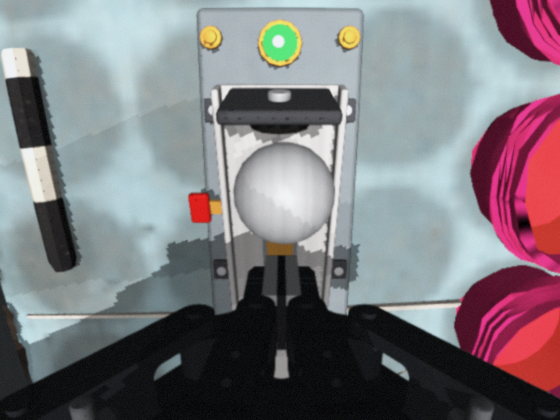

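The ball stopped by itself at runway x of about 128.0 mm, with no finger contact. The brass nose shows at (280,250) behind it, in the gap before the fingertips, so the catch is up. Next I'll lift off and go behind the handle.

Emit:
{"method": "jog_arm", "body": {"plan": [[[-0.4,-0.9,1],0],[[-0.4,-0.9,3],0],[[-0.4,-0.9,3],0],[[-1.6,-3.8,1],0],[[-1.6,-3.8,0],0],[[-1.6,-3.8,0],0],[[-1.6,-3.8,0],0],[[-1.6,-3.8,0],0],[[-1.6,-3.8,0],0],[[-1.6,-3.8,0],0],[[-1.5,-3.4,0],0],[[0,0,0],0]]}}

```text
clock: 10.8
tcp_pos: [0.3815, -0.2189, 0.2189]
orientation: [2.626, 1.722, 0.0]
contact_force: [-0.3, -0.1, 0.2]
grip_width: 0.0001
```

Run:
```python
from h import *
st();c,w,g=wball("w8");t=grab_frame("top")
cv2.imwrite("pics/c8.png",np.hstack([cv2.resize(w,(400,300)),cv2.resize(t[160:310,150:350],(400,300))])[:,:,::-1])
```

```text
clock 10.8 tx -280.6 ty 1.4 tipz 145.9 F [-0.3 -0.1  0.2] rv [2.626 1.722 0.   ]
```

View pics/c8.png

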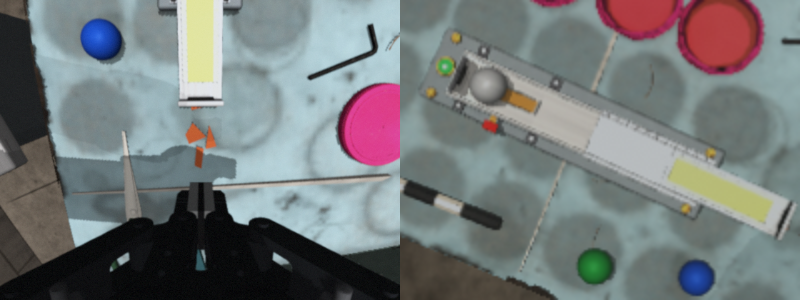

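Top view: ball held near the stop with the leaf visible below it. Slide is clear ahead, and the fingers are in line with the handle (wrist view: handle (200,100), fingers (200,190)). Lowering and pushing.

Emit:
{"method": "jog_arm", "body": {"plan": [[[0,0,-4],0],[[0,0,-4],0],[[0,0,-2.4],0],[[0,0,-1],0],[[0,0,0],0],[[0.24,0.55,0],0],[[0.24,0.55,0],0],[[0.24,0.55,0],0],[[0.24,0.55,0],0],[[0.24,0.55,0],0],[[0.24,0.55,0],0],[[0.24,0.55,0],0]]}}

```text
clock: 12.1
tcp_pos: [0.4017, -0.1756, 0.1042]
orientation: [2.619, 1.734, 0.0]
contact_force: [-1.2, -1.2, 1.0]
grip_width: 0.0
```

Emit:
{"method": "jog_arm", "body": {"plan": [[[0.24,0.55,0],0],[[0.24,0.55,0],0],[[0.24,0.55,0],0],[[0.24,0.55,0],0],[[0.24,0.55,0],0],[[0.24,0.55,0],0]]}}

```text
clock: 12.7
tcp_pos: [0.4158, -0.1423, 0.1041]
orientation: [-2.619, -1.734, 0.0]
contact_force: [-0.8, -1.1, 1.9]
grip_width: 0.0
```

```bash
python3 -c "
from h import *
st()"
```

```text
clock 12.7 tx -196.6 ty -0.1 tipz 31.1 F [-0.8 -1.1  1.9] rv [-2.619 -1.734  0.   ]
```

Emit:
{"method": "jog_arm", "body": {"plan": [[[0.24,0.55,0],0],[[0.24,0.55,0],0],[[0.24,0.55,0],0],[[0.24,0.55,0],0],[[0.24,0.55,0],0],[[0.08,0.18,0],0],[[0.08,0.18,0],0]]}}

```text
clock: 13.4
tcp_pos: [0.4293, -0.1114, 0.104]
orientation: [-2.619, -1.735, 0.001]
contact_force: [-1.1, -1.4, -1.5]
grip_width: -0.0003
```

Emit:
{"method": "jog_arm", "body": {"plan": [[[0.08,0.18,0],0],[[0.08,0.18,0],0]]}}

```text
clock: 13.6
tcp_pos: [0.4309, -0.1081, 0.1041]
orientation: [-2.62, -1.734, 0.0]
contact_force: [-1.6, -1.1, -0.4]
grip_width: 0.0002
```

```bash
python3 -c "
from h import *
st()"
```

```text
clock 13.6 tx -159.3 ty -0.5 tipz 31.1 F [-1.6 -1.1 -0.4] rv [-2.62  -1.734  0.   ]
```

Not at the hard stop yet (about 2 N), so I'll creep on until the force rises.

Emit:
{"method": "jog_arm", "body": {"plan": [[[0.04,0.09,0],0],[[0.04,0.09,0],0]]}}

```text
clock: 13.8
tcp_pos: [0.4316, -0.1066, 0.1041]
orientation: [2.619, 1.734, -0.0]
contact_force: [-3.0, -4.0, 0.2]
grip_width: 0.0001
```

Emit:
{"method": "jog_arm", "body": {"plan": [[[0.04,0.09,0],0],[[0.04,0.09,0],0]]}}

```text
clock: 14.0
tcp_pos: [0.4317, -0.1064, 0.1041]
orientation: [2.62, 1.731, -0.003]
contact_force: [-4.4, -9.9, 2.1]
grip_width: -0.0002
```

The force rose to 11 N with no further motion, so that is the hard stop, where it was expected. Backing off and checking.

Emit:
{"method": "jog_arm", "body": {"plan": [[[0,0,0],0],[[-0.2,-0.46,0],0],[[-0.4,-0.92,0],0],[[-0.8,-1.84,0],0],[[0,0,4],0],[[0,0,4],0],[[0,0,4],0],[[-1.0,-2.3,0],0],[[-1.0,-2.3,0],0],[[0,-3,0],0],[[0,0,0],0]]}}

```text
clock: 15.1
tcp_pos: [0.3982, -0.2163, 0.2249]
orientation: [2.621, 1.727, 0.002]
contact_force: [-0.9, -0.1, -0.2]
grip_width: 0.0002
```

Run:
```python
from h import *
st();t=grab_frame("top");c=cal("top");b=t[:,:,::-1].copy()
full=cv2.resize(b[160:310,150:370],(660,450),interpolation=cv2.INTER_CUBIC);cv2.imwrite("pics/t9.png",full)
hsv=cv2.cvtColor(b,cv2.COLOR_BGR2HSV)
m=cv2.inRange(hsv,(22,70,120),(38,255,255));m[:,:220]=0;m[:200]=0;m[285:]=0;m[:,360:]=0
k=max(cv2.findContours(m,0,2)[0],key=cv2.contourArea);r=cv2.minAreaRect(k);print(r)
p=plane(c,*r[0],.022)[:2]-F;q=plane(c,309.54,254.92,.022)[:2]-F;print("strip moved",(p-q)@UX)
g=cv2.cvtColor(b,cv2.COLOR_BGR2GRAY)[180:225,175:220]
ci=cv2.HoughCircles(g,cv2.HOUGH_GRADIENT,1,30,param1=80,param2=8,minRadius=7,maxRadius=13)
if ci is not None:
    k=ci[0,0];p=plane(c,k[0]+175,k[1]+180,.0731)[:2]-F;print("ball",k,p@UX,p@UY)
```

```text
clock 15.1 tx -271.7 ty -12.9 tipz 151.9 F [-0.9 -0.1 -0.2] rv [2.621e+00 1.727e+00 2.000e-03]
((272.5498962402344, 238.22247314453125), (51.79713821411133, 10.897461891174316), 24.22774314880371)
strip moved 0.09057264436718145
ball [19.5 27.5 12.4] 0.11330130430135438 0.009034037567425962
```

View pics/t9.png

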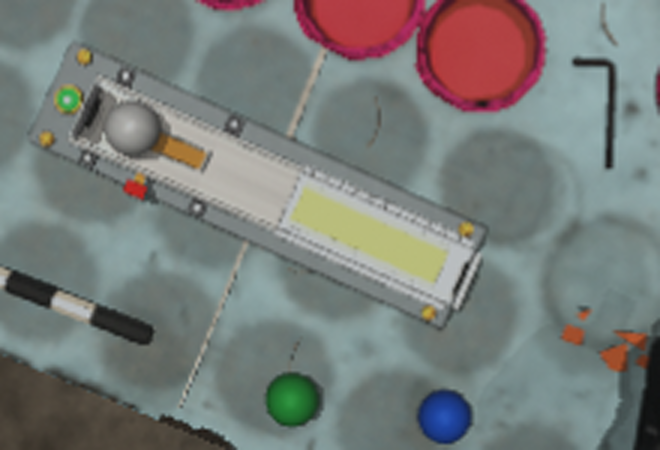

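The ball sits by the stop at crop (133,128) with the catch leaf behind it, and the slide panel is against the foot. The look-alikes, marker and hex key are unmoved. The Hough circle landed below the ball, about 5 px low by eye, so I'll recompute from the viewed pixel before handing in.

Run:
```python
from h import *
c=cal("top");p=plane(c,133/3+150-.3,128/3+160-.3,.0731)[:2]-F;print("ball tester",p@UX,p@UY,"runway x",(p@UX+.00495)/.9689)
ok=abs((p@UX+.00495)/.9689-.128)<.006
print(ok, hand_in() if ok else None)
```

```text
ball tester 0.11882351373068509 -0.0005025951432023057 runway x 0.12774642762997737
the job is handed in; nothing more can be done
True None
```

The tack tester is set up and handed in at about 15 s of the 61 s allowed. The ball is held behind the catch and the sample slide is fully home.

- **Ball:** I pushed the steel ball with shut fingertips along the bed, over the 2 mm step and up past the catch. When I backed off, it settled by itself at runway x of about 128 mm, where a held ball should rest. The wrist view showed the brass nose up behind it. A last top view put it at 127.7 mm.
- **Slide:** I pushed it by its handle until the force rose to about 11 N with no further motion. The strip had moved 90.6 mm, matching the 90.5 mm it was measured to be drawn out.
- **Bystanders:** the marker, hex key, and green and blue balls look unmoved in the last picture. The release tab was not touched. The tape roll, cup, bottle and pink lid were outside that last crop, but the arm never worked near them.
- **Check that disagreed:** in the final picture, the automatic circle fit landed about 5 px off the ball. I used the pixel I read from the picture instead, and that agrees with the earlier wrist measurement.

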